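# Start the tool steriliser

## Robot

A 6-joint arm with a two-finger parallel gripper is mounted at the origin on a cart in front of the work surface, level with it; the furniture and walls round the work are solid. World frame = base frame: x ahead of the robot, y to its left, z up, the work surface at z = 0. Lengths are in m, angles in degrees, forces in N, time in s.
With the tool pointing down it reaches from about 0.25 to 0.725 m from the base axis. Payload 9.7 kg.
Tool frame: the origin (TCP) lies at the very end of the fingers, on their centre line; the grasp point (between the pads) lies 19 mm behind it; z points along the fingers, y is the line along which they close (so a half turn about z gives the same grasp; the last joint's range is limited). The gripper opens to 85 mm and grips with 20 to 120 N. Pads are 22 mm wide; open, the fingers measure 114 mm over their backs; the gripper's body (76 mm by 85 mm) begins 54 mm behind the grasp point. The pads swing forward as they close: fully open they stand 13 mm farther back than shut.
Start: joints at [-66.864, 4.979, 10.078, 95.1, 0, 90], TCP at [0.216, -0.506, 0.231] pointing down, gripper open.
Joint ranges: [-179.16, 179.16], [-48.56, 103.87], [-65.8, 70.77], [-126.05, 130.52], [-82.76, 87.17], [-180, 180]. Speed limits (degrees/s): [127.2, 127.2, 147.25, 180, 180, 180].

## Interface

Orientations are given as [roll, pitch, yaw] about the fixed x, y, z axes, in that order (R = Rz(yaw) Ry(pitch) Rx(roll)).
In Python, from workcell import bot gives the robot as it stands.
- The arm moves only by the tool step_arm, never from a script. Its argument "targets" is a list of rows, each a list of 3 entries, a list of its own where there are three numbers: the opening, from 0 (shut) to 1 (fully open), then the shift along the world's x, y, z in mm, then the turn, a rotation vector about the world's x, y, z in rad. In form: [[grip, [tx, ty, tz], [wx, wy, wz]], ...]. A call has 1 to 8 rows; each row is the pose to reach, as a shift and turn from the pose commanded when the call began; what a row does not reach only later rows make up. A row lasts 1/10 s, in which the tool goes at most 50 mm and 8.59 degrees, less where a joint would pass 70% of its speed; a pose out of reach is approached as far as the arm can. A call with a gripper value outside its range is refused whole. The fingers move at their own pace and stop on an object; "force" is the grip in N (left out, the last holds). Time passes only in rows, so rows that repeat a pose let the fingers close. It gives the time, the measured TCP pose, the force, the opening and the grip force at its end, in the units of the state.
- bot.get_obs(): the state, without advancing time (a new reading comes with each control period).
- bot.camera(name): name is "side" or "top" or "wrist"; returns (picture, depth): 480x640x3 uint8, red, green, blue; 480x640 float32, m along the optical axis (not along the pixel's ray), 0 where there is no reading.
- bot.camera_params(name): a dict with "K" (3x3 intrinsics, pixels), "R" (3x3) and "t" (3): a world point X has camera coordinates R X + t. Camera axes: x right, y down, z forward; pixel columns grow to the right and rows downward; lengths in m; the calibration is good to about 2 mm. A picture is of the moment at which its call begins: read the wrist's pose just before it. camera_params takes no time and is no camera call; for the wrist camera it gives the pose at the moment of the call.
- bot.job_done(): hands the job in; it is judged then, once.
The state is a dict: "time": time; "q": joint angles; "qd": joint speeds; "joint_efforts": joint torques, N m; "ee_pos": TCP position; "tcp_rot": TCP orientation; "wrist_force": force on the tool from outside, world axes, zero at the start; "torque": the same for the moment, N m; "opening": finger opening in m; "grasp_force": force on a finger pad.
Only numpy, scipy, OpenCV 4.12 (cv2) and the standard library are available. Lean on these libraries where they do the work, as an engineer would, in place of code of your own. Each camera call takes 0.05 s, during which the arm holds its last target. There are 200 camera calls.

## Task

The tool steriliser is loaded: with your fingertips push its drawer fully home so that the catch takes it, then switch it on by pressing down the raised far half of the black power rocker, then press the two-dot time key (the middle of the three grey ones) fully down and let it up, and last press the green start key fully down and let it up. Do it in that order, do not press the other two time keys, pick nothing up, and do not shift the steriliser or the things standing about.

Things in the scene. Friction and masses are not known exactly. Their poses are not given: they have to be found in the camera images.
- steriliser: UV tool steriliser: white box 170 (x) x 300 (y) x 105 mm high, 3 kg, loose on rubber feet (a firm push slides it). Origin: centre of its underside; -x is the front with the drawer, +y the left end. On its flat top, on a line at x -45 mm, from left: rocker (y +108), one-dot key (+44), two-dot key (-6), three-dot key (-56), green start key (-112)
- drawer (a joint): how far the drawer is out, m: 0 fully home, its front flush in the box; up to 0.12 out. It stays where left (1.2 N runner friction). From 12 to 6 mm out a sprung catch resists with about 5 N, then it snaps the drawer home and holds it
- drawer_handle (a point): middle of the drawer's steel bar handle: round bar 11 mm thick, 143 mm long along y, 58 mm above the table, its axis 30 mm in front of the drawer's flat front (272 mm wide, 16 to 83 mm high), which is at x -85 mm of the box when home
- power_rocker (a joint): power rocker, rad: 0 off (far half raised), 0.4 on (near half raised). It snaps over its middle and stays; 3 to 4 N on the middle of the raised half tips it
- rocker_on_half (a point): middle of the face of the rocker's far (on) half, 14 mm from the pivot. The black rocker is a shallow V, 42 mm front to back, 26 mm wide; the on half (21 mm) bears a white dash. Off, it slopes up away from the robot, its far end 8 mm above the pivot, which is 110 mm above the table; on, it lies level at 110 mm
- key_two (a joint): travel of the two-dot time key, m: 0 up, 0.0045 fully down; a spring brings it back, 4.5 N fully down
- key_two_top (a point): centre of the top of the two-dot key, the middle one of three light grey square keys 22 x 22 mm, 50 mm apart, 7.5 mm above the box top (112.5 mm above the table)
- key_one (a joint): travel of the one-dot time key (left of the two-dot key), as key_two; not to be pressed
- key_three (a joint): travel of the three-dot time key (right of the two-dot key), as key_two; not to be pressed
- start_key (a joint): travel of the green start key, m: 0 up, 0.0045 fully down; sprung, 4.5 N fully down
- start_key_top (a point): centre of the top of the round green start key, 27 mm across, at the right end of the strip, 112.5 mm above the table
- orange_buffer: orange nail buffer block, 28 x 50 x 16 mm, lying on the rear right of the steriliser's top; origin: centre of its underside; a bystander
- purple_varnish: dark purple varnish bottle, 31 x 31 x 72 mm, upright, left of the steriliser; origin: centre of its underside; a bystander
- cream_tube: cream-coloured tube standing on its green cap, 35 x 40 x 106 mm, left of the steriliser; origin: centre of its underside; a bystander
- powder_tub: white tub with a white lid, 55 x 55 x 44 mm, left of the steriliser; origin: centre of its underside; a bystander
- remover_bottle: pale blue bottle with a white cap, 36 x 52 x 134 mm, upright, right of the steriliser; origin: centre of its underside; a bystander
- bent_tweezers: black bent tweezers, 14 x 140 x 9 mm, lying at the right; origin: centre of its underside; a bystander
- pink_file: flat pink nail file, 19 x 165 x 4 mm, lying at the right front; origin: centre of its underside; a bystander

How it is judged:
By the outcome, as a careful person would: the job done as asked, in the order asked, and still so for the second after the job is handed in, with the robot touching nothing.
It also fails if it takes over 51 s, if anything falls off the work surface, if the arm or the gripper's body presses on something with over 40 N, if the wrist force passes 120 N, or if a joint passes its speed limit or range.

## Working session

There is one attempt and no reset: what is moved stays moved. The work goes in short steps, Python scripts to look and compute and a tool call to move; the robot and the scene stay as the last step left them, time stands still between calls to the robot, and variables do not carry over. Pictures are saved under pics/ and viewed, at most 10 in all, crops included, and the job is handed in when it is done.

Besides the shell and the picture viewer there is one more tool, called by a JSON object that holds its "method" and its "body", one argument or row to a line. step_arm: Moves the arm, as the interface text tells. Its arguments: {"type":"object","properties":{"targets":{"type":"array","items":{"type":"array"}},"force":{"type":"number"}},"required":["targets"]}

```bash
mkdir -p pics; ls
python3 - <<'E'
from workcell import bot
import cv2,numpy as np
for n in("top","side"):
    p,d=bot.camera(n); cv2.imwrite(f"pics/{n}0.png",p[:,:,::-1]); np.savez(f"{n}0.npz",p=p,d=d,**bot.camera_params(n))
    c=bot.camera_params(n); print(n,c["K"].tolist(),(-c["R"].T@c["t"]).round(3))
o=bot.get_obs(); print(o["time"],o["ee_pos"],o["tcp_rot"],o["opening"])
E
```

```text
pics
top [[505.4894859162685, 0.0, 321.29083521230166], [0.0, 505.4894859162685, 241.28031103030295], [0.0, 0.0, 1.0]] [ 0.437 -0.061  1.201]
side [[585.7111768078696, 0.0, 318.69366404941036], [0.0, 585.7111768078696, 244.3729679016809], [0.0, 0.0, 1.0]] [0.376 1.102 0.564]
0.1 [ 0.21603698 -0.50557293  0.23064809] [-1.79930811e+02  5.00494323e-05  2.31371411e+01] 0.08526454185772132
```

View pics/top0.png

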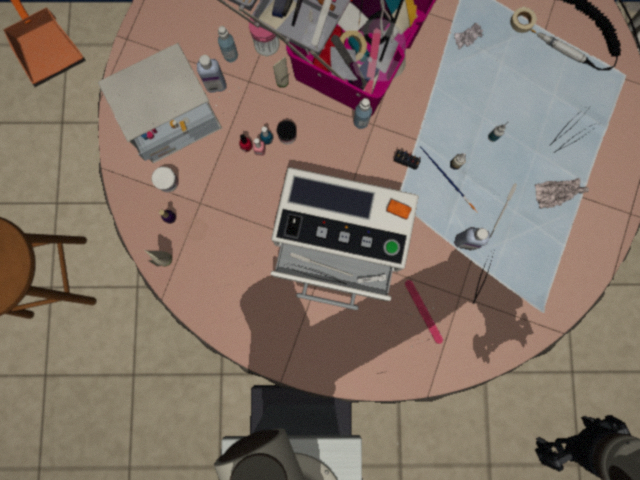

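View pics/side0.png

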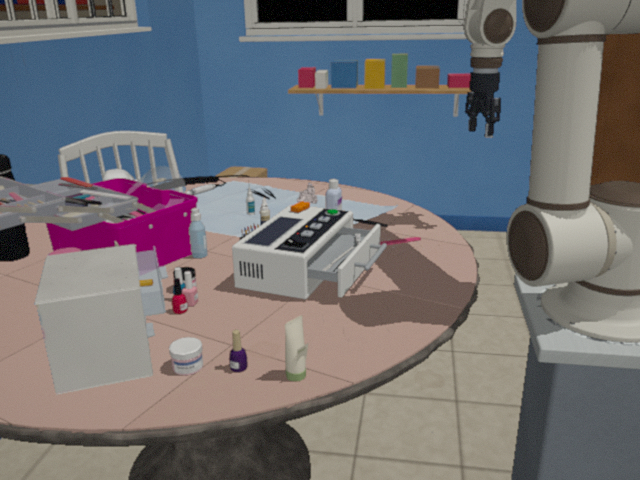

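The top view shows the steriliser: rocker at about (293,225), grey keys at (322,232), (344,237) and (366,241), green key at (391,247), and the drawer handle from (302,293) to (357,305). In the side view the drawer is well out and its front is clear.

```bash
cat > h.py <<'E'
import numpy as np
def ray(c,u,v,z):
    K,R,t=c["K"],c["R"],c["t"]; C=-R.T@t; r=R.T@np.linalg.solve(K,[u,v,1.]); return C+r*(z-C[2])/r[2]
E
python3 - <<'E'
import cv2,numpy as np
from h import ray
c=np.load("top0.npz"); p=c["p"]; d=c["d"]; hsv=cv2.cvtColor(p,cv2.COLOR_RGB2HSV)
def blobs(m,x0,y0,x1,y1,z,name,mn=8):
    w=np.zeros(m.shape,np.uint8); w[y0:y1,x0:x1]=m[y0:y1,x0:x1]
    n,l,s,ce=cv2.connectedComponentsWithStats(w)
    for i in range(1,n):
        if s[i,4]>=mn: 
            u,v=ce[i]; print(name,ce[i].round(1),s[i,2:].tolist(),ray(c,u,v,z).round(4), "depthz",)
    return w
H,S,V=cv2.split(hsv)
blobs((H>45)&(H<80)&(S>120)&(V>80),375,230,405,265,.1125,"green")
blobs((V>110)&(S<60),310,222,378,250,.1125,"grey")
blobs((V<30),280,205,303,240,.113,"rocker")
cv2.imwrite("pics/top_crop.png",cv2.resize(p[160:315,260:425,::-1],None,fx=4.8,fy=3.8*4.8/3.8*0.8,interpolation=cv2.INTER_CUBIC)[:600])
# handle & drawer front candidates
g=np.array([[276,266.]])
R,t,K=c["R"],c["t"],c["K"]
vv,uu=np.mgrid[160:320,260:430]; dd=d[160:320,260:430]
P=np.stack([(uu-K[0,2])/K[0,0]*dd,(vv-K[1,2])/K[1,1]*dd,dd],-1); W=(P-t)@R
for (u,v) in [(293,225),(344,237),(391,247),(330,299),(330,290),(330,285),(330,180),(398,207)]: print(u,v,W[v-160,u-260].round(3))
top=((abs(W[...,2]-.105)<.006)).astype(np.uint8)
cs,_=cv2.findContours(top,cv2.RETR_EXTERNAL,cv2.CHAIN_APPROX_NONE); k=max(cs,key=cv2.contourArea)
r=cv2.minAreaRect(k); b=cv2.boxPoints(r)+[260,160]; q=np.array([ray(c,*x,.105) for x in b]); print(q.round(4), np.linalg.norm(np.diff(q,axis=0),axis=1)); print("centre",q.mean(0))
hm=((abs(W[...,2]-.061)<.008)).astype(np.uint8); hm[:125]=0
n,l,s,ce=cv2.connectedComponentsWithStats(hm)
for i in range(1,n):
    if s[i,4]>15: print("handle?",s[i],W[l==i].mean(0).round(4),W[l==i].min(0),W[l==i].max(0))
E
```

```text
green [391.3 246.8] [11, 11, 96] [ 0.5712 -0.2222  0.1125] depthz
grey [366.5 223.9] [31, 7, 119] [ 0.6218 -0.169   0.1125] depthz
grey [321.4 231.9] [10, 10, 74] [ 0.6044 -0.0704  0.1125] depthz
grey [343.7 236.7] [10, 10, 72] [ 0.5937 -0.1189  0.1125] depthz
grey [366.6 238.6] [9, 4, 28] [ 0.5894 -0.1688  0.1125] depthz
grey [365.9 243.9] [9, 5, 32] [ 0.5777 -0.167   0.1125] depthz
grey [318.2 247.6] [24, 6, 74] [ 0.57   -0.0634  0.1125] depthz
rocker [283.3 221.7] [13, 26, 92] [0.6271 0.0127 0.113 ] depthz
rocker [292.6 225.7] [14, 21, 189] [ 0.6183 -0.0078  0.113 ] depthz
rocker [301.1 234. ] [4, 14, 33] [ 0.5999 -0.0262  0.113 ] depthz
293 225 [ 0.62  -0.009  0.113]
344 237 [ 0.592 -0.119  0.118]
391 247 [ 0.571 -0.221  0.114]
330 299 [ 0.461 -0.091 -0.001]
330 290 [ 0.482 -0.091  0.002]
330 285 [ 0.49  -0.089  0.084]
330 180 [ 0.722 -0.09   0.106]
398 207 [ 0.658 -0.238  0.116]
[[ 0.5871  0.0403  0.105 ]
 [ 0.7538  0.0064  0.105 ]
 [ 0.6879 -0.2898  0.105 ]
 [ 0.5235 -0.2502  0.105 ]] [0.17006207 0.3034159  0.16912313]
centre [ 0.63807698 -0.12331146  0.105     ]
handle? [ 36 125  63  25 390] [ 0.4587 -0.0847  0.0624] [ 0.43762273 -0.15205903  0.05536216] [ 0.49176977 -0.01335169  0.0680513 ]
handle? [124 125   6  11  25] [ 0.4797 -0.218   0.0629] [ 0.46828755 -0.22254784  0.05330259] [ 0.49085059 -0.21188233  0.06869714]
```

View pics/top_crop.png

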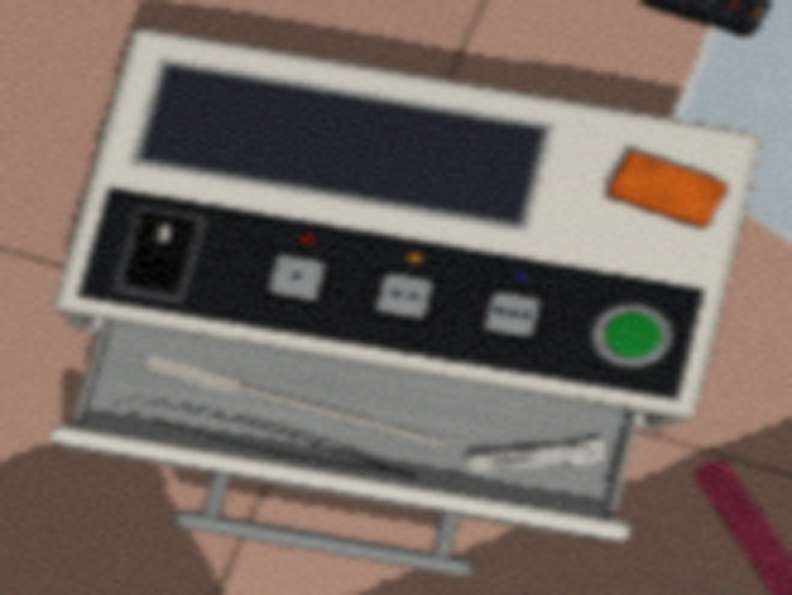

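The measured points agree: the key spacing matches, the box centre fits to 1 mm, and the yaw is -12.3°. In the crop the drawer is about 70 mm out with its handle clear. I'll shut the fingers and go to a point in front of the handle.

{"method": "step_arm", "body": {
  "targets": [
    [0,[40,85,0],[0,0,-0.12]],
    [0,[80,170,0],[0,0,-0.24]],
    [0,[120,260,0],[0,0,-0.36]],
    [0,[160,345,0],[0,0,-0.48]],
    [0,[204,431,0],[0,0,-0.617]],
    [0,[204,431,0],[0,0,-0.617]],
    [0,[204,431,0],[0,0,-0.617]],
    [0,[204,431,0],[0,0,-0.617]]
  ],
  "force": 40
}}

```text
time: 0.9
ee_pos: [0.385, -0.1469, 0.2312]
tcp_rot: [180.0, -0.0, -12.2]
wrist_force: [1.2, -0.6, 0.3]
opening: -0.0003
grasp_force: 0.0
```

{"method": "step_arm", "body": {
  "targets": [
    [0,[0,0,0],[0,0,0]],
    [0,[0,0,0],[0,0,0]]
  ]
}}

```text
time: 1.1
ee_pos: [0.385, -0.1477, 0.2311]
tcp_rot: [180.0, 0.0, -12.0]
wrist_force: [-0.1, 0.2, -0.2]
opening: 0.0001
grasp_force: 0.0
```

Run:
```python
from workcell import bot
from h import ray
import numpy as np
c=np.load("top0.npz"); O=np.array([.639,-.1226]);a=np.radians(-12.33);ex=np.array([np.cos(a),np.sin(a)]);ey=np.array([-ex[1],ex[0]])
for u,v in [(297.5,294.9),(357.5,307.9),(327.5,301.4)]:
    q=ray(c,u,v,.062); w=q[:2]-O; print(q.round(4),w@ex,w@ey)
o=bot.get_obs(); print(o["ee_pos"],o["q"])
```

```text
[ 0.4695 -0.0167  0.062 ] -0.1881878901725811 0.06724127608106775
[ 0.4401 -0.1509  0.062 ] -0.1883192110281642 -0.07011160243467018
[ 0.4548 -0.0839  0.062 ] -0.1882536322529344 -0.001520566324311426
[ 0.3850128  -0.14768959  0.23108247] [-2.09781622e+01 -1.36689823e+01 -7.43966247e+00  9.62529788e+01
 -1.22706517e-02  1.71024064e+02]
```

Joint 6 is close to its limit at this yaw, so I'll turn a quarter turn (yaw 78°) while shifting in front of the handle.

{"method": "step_arm", "body": {
  "targets": [
    [0,[4,9,0],[0,0,0.14]],
    [0,[8,18,0],[0,0,0.28]],
    [0,[12,27,0],[0,0,0.42]],
    [0,[16,36,0],[0,0,0.56]],
    [0,[20,45,0],[0,0,0.7]],
    [0,[24,54,0],[0,0,0.84]],
    [0,[28,63,0],[0,0,0.98]],
    [0,[33,73,0],[0,0,1.12]]
  ]
}}

```text
time: 1.9
ee_pos: [0.4174, -0.0772, 0.2312]
tcp_rot: [-180.0, 0.0, 52.1]
wrist_force: [0.3, 0.1, 0.6]
opening: -0.0
grasp_force: 0.0
```

{"method": "step_arm", "body": {
  "targets": [
    [0,[0,0,-25],[0,0,0.14]],
    [0,[0,0,-60],[0,0,0.28]],
    [0,[0,0,-95],[0,0,0.42]],
    [0,[0,0,-130],[0,0,0.445]],
    [0,[0,0,-160],[0,0,0.445]],
    [0,[0,0,-180],[0,0,0.445]],
    [0,[0,0,-186],[0,0,0.445]],
    [0,[0,0,-186],[0,0,0.445]]
  ]
}}

```text
time: 2.7
ee_pos: [0.417, -0.0768, 0.0449]
tcp_rot: [-179.9, 0.0, 77.3]
wrist_force: [-0.2, -0.6, -1.0]
opening: -0.0002
grasp_force: 0.0
```

```bash
cat >> h.py <<'E'
O=np.array([.639,-.1226]);a=np.radians(-12.33);ex=np.array([np.cos(a),np.sin(a)]);ey=np.array([-ex[1],ex[0]])
E
python3 - <<'E'
from workcell import bot
import cv2
from h import *
o=bot.get_obs(); w=np.array(o["ee_pos"])[:2]-O
print(o["ee_pos"],o["tcp_rot"],w@ex,w@ey,o["wrist_force"],o["q"])
p,d=bot.camera("side"); cv2.imwrite("pics/s1.png",cv2.resize(p[120:320,200:466,::-1],None,fx=3,fy=3))
E
```

```text
[ 0.41704658 -0.07684564  0.04487404] [-1.79917903e+02  1.18866869e-02  7.73374164e+01] -0.22660429845003244 -0.0026973769086659286 [-0.21131792 -0.61385411 -1.03978355] [-1.04344640e+01 -1.18471250e+01 -2.65747715e+01  7.53548505e+01
 -8.68590799e-03  9.22281344e+01]
```

View pics/s1.png

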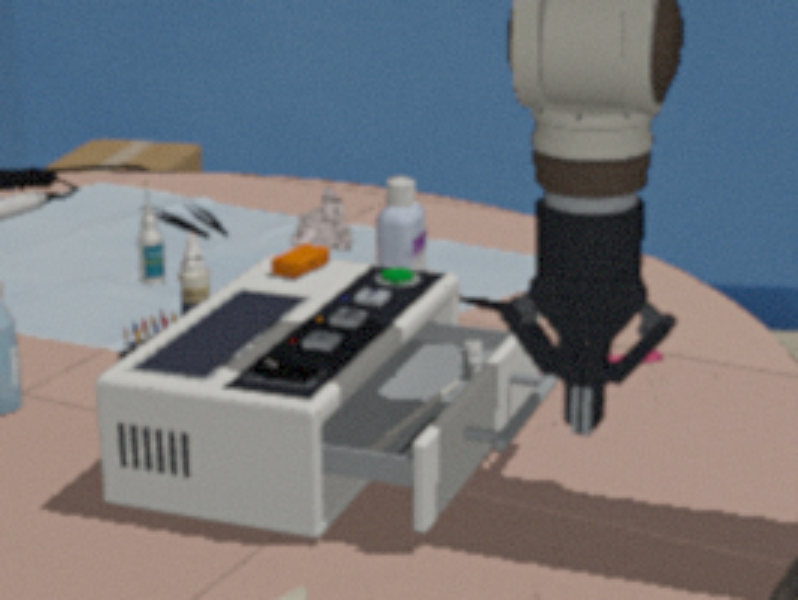

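The side view shows the shut fingers just in front of the handle. The linkage knuckles stick out toward the box, so I'll turn another quarter turn to put them along the handle, with the 22 mm pad width facing it.

{"method": "step_arm", "body": {
  "targets": [
    [0,[0,0,0],[0,0,0.14]],
    [0,[0,0,0],[0,0,0.28]],
    [0,[0,0,0],[0,0,0.42]],
    [0,[0,0,0],[0,0,0.56]],
    [0,[0,0,0],[0,0,0.7]],
    [0,[0,0,0],[0,0,0.84]],
    [0,[0,0,0],[0,0,0.98]],
    [0,[0,0,0],[0,0,1.12]]
  ]
}}

```text
time: 3.55
ee_pos: [0.4186, -0.0764, 0.047]
tcp_rot: [179.9, 0.1, 141.9]
wrist_force: [-0.3, 0.1, 0.2]
opening: 0.0004
grasp_force: 0.0
```

{"method": "step_arm", "body": {
  "targets": [
    [0,[0,0,0],[0,0,0.14]],
    [0,[0,0,0],[0,0,0.28]],
    [0,[0,0,0],[0,0,0.42]],
    [0,[0,0,0],[0,0,0.457]],
    [0,[5,-1,0],[0,0,0.457]],
    [0,[10,-2,0],[0,0,0.457]],
    [0,[15,-3.3,0],[0,0,0.457]]
  ]
}}

```text
time: 4.25
ee_pos: [0.4336, -0.0795, 0.0459]
tcp_rot: [180.0, 0.1, 167.7]
wrist_force: [0.8, -0.4, 0.4]
opening: -0.0
grasp_force: 0.0
```

{"method": "step_arm", "body": {
  "targets": [
    [0,[6,-1.3,0],[0,0,0]],
    [0,[13,-2.8,0],[0,0,0]],
    [0,[22,-4.8,0],[0,0,0]],
    [0,[31,-6.8,0],[0,0,0]],
    [0,[40,-8.8,0],[0,0,0]],
    [0,[48,-10.5,0],[0,0,0]],
    [0,[54,-11.8,0],[0,0,0]],
    [0,[58,-12.7,0],[0,0,0]]
  ]
}}

```text
time: 5.05
ee_pos: [0.4912, -0.0919, 0.0451]
tcp_rot: [180.0, -0.0, 167.8]
wrist_force: [-1.6, -0.1, -0.1]
opening: 0.0003
grasp_force: 0.7
```

{"method": "step_arm", "body": {
  "targets": [
    [0,[1.5,-0.3,0],[0,0,0]],
    [0,[3,-0.7,0],[0,0,0]],
    [0,[4,-0.9,0],[0,0,0]]
  ]
}}

```text
time: 5.35
ee_pos: [0.4946, -0.0927, 0.0452]
tcp_rot: [180.0, -0.0, 167.8]
wrist_force: [-0.6, 0.6, -0.5]
opening: 0.0001
grasp_force: 0.6
```

{"method": "step_arm", "body": {
  "targets": [
    [0,[1.5,-0.3,0],[0,0,0]],
    [0,[3,-0.6,0],[0,0,0]],
    [0,[4.5,-1,0],[0,0,0]],
    [0,[4.5,-1,0],[0,0,0]]
  ]
}}

```text
time: 5.75
ee_pos: [0.4995, -0.0938, 0.0454]
tcp_rot: [180.0, 0.0, 167.8]
wrist_force: [-0.5, -0.8, -0.2]
opening: -0.0004
grasp_force: 0.1
```

{"method": "step_arm", "body": {
  "targets": [
    [0,[1,-0.2,0],[0,0,0]],
    [0,[2,-0.4,0],[0,0,0]],
    [0,[2,-0.4,0],[0,0,0]]
  ]
}}

```text
time: 6.05
ee_pos: [0.5014, -0.0942, 0.0454]
tcp_rot: [-180.0, 0.0, 167.8]
wrist_force: [0.1, 0.4, -0.2]
opening: 0.0001
grasp_force: 0.2
```

{"method": "step_arm", "body": {
  "targets": [
    [0,[1,-0.2,0],[0,0,0]],
    [0,[2,-0.4,0],[0,0,0]],
    [0,[2,-0.4,0],[0,0,0]]
  ]
}}

```text
time: 6.35
ee_pos: [0.5025, -0.0945, 0.0453]
tcp_rot: [-180.0, -0.1, 167.8]
wrist_force: [-6.1, 1.1, 3.4]
opening: 0.0001
grasp_force: 2.9
```

{"method": "step_arm", "body": {
  "targets": [
    [0,[1,-0.2,0],[0,0,0]],
    [0,[2,-0.4,0],[0,0,0]],
    [0,[2,-0.4,0],[0,0,0]]
  ]
}}

```text
time: 6.65
ee_pos: [0.5046, -0.0949, 0.0453]
tcp_rot: [-180.0, -0.1, 167.8]
wrist_force: [-2.9, 0.0, 0.2]
opening: 0.0002
grasp_force: 1.5
```

{"method": "step_arm", "body": {
  "targets": [
    [0,[1,-0.2,0],[0,0,0]],
    [0,[2,-0.4,0],[0,0,0]],
    [0,[2,-0.4,0],[0,0,0]]
  ]
}}

```text
time: 6.95
ee_pos: [0.5076, -0.0955, 0.0453]
tcp_rot: [180.0, 0.0, 167.8]
wrist_force: [0.1, 0.4, -0.2]
opening: 0.0001
grasp_force: 0.1
```

The catch force rose to about 6 N and then dropped to zero, so the catch has probably taken the drawer. I'll back off, rise and check.

{"method": "step_arm", "body": {
  "targets": [
    [0,[-15,3,0],[0,0,0]],
    [0,[-40,8.5,0],[0,0,0]],
    [0,[-60,13,20],[0,0,0]],
    [0,[-80,17,60],[0,0,0]],
    [0,[-80,17,105],[0,0,0]],
    [0,[-80,17,145],[0,0,0]],
    [0,[-80,17,155],[0,0,0]],
    [0,[-80,17,155],[0,0,0]]
  ]
}}

```text
time: 7.75
ee_pos: [0.4284, -0.0785, 0.202]
tcp_rot: [180.0, 0.2, 167.8]
wrist_force: [0.3, -0.5, -0.6]
opening: 0.0002
grasp_force: 0.0
```

Run:
```python
from workcell import bot
import cv2
from h import *
o=bot.get_obs(); print(o["ee_pos"])
p,d=bot.camera("top"); c=bot.camera_params("top")
q,_=bot.camera("side")
A=cv2.resize(p[160:315,260:425,::-1],(400,376)); B=cv2.resize(q[180:310,220:400,::-1],(400,376)); cv2.imwrite("pics/t2.png",np.hstack([A,B]))
H,S,V=cv2.split(cv2.cvtColor(p,cv2.COLOR_RGB2HSV))
def f(m,x0,y0,x1,y1):
    w=np.zeros(m.shape,np.uint8); w[y0:y1,x0:x1]=m[y0:y1,x0:x1]
    n,l,s,ce=cv2.connectedComponentsWithStats(w); i=1+s[1:,4].argmax(); print(ce[i].round(1),s[i,4],ray(c,*ce[i],.1125).round(4))
f((H>45)&(H<80)&(S>120)&(V>80),375,230,405,265)
f((V>110)&(S<60),314,226,330,238); f((V>110)&(S<60),336,230,352,243)
```

```text
[ 0.42844313 -0.07853584  0.2020113 ]
[391.4 246.8] 98 [ 0.5711 -0.2225  0.1125]Traceback (most recent call last):
  File "<stdin>", line 13, in <module>
  File "<stdin>", line 11, in f
ValueError: attempt to get argmax of an empty sequence
```

View pics/t2.png

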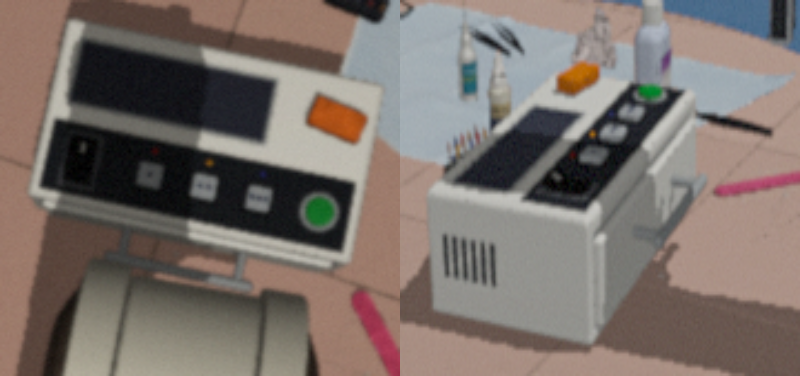

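Run:
```python
from workcell import bot
import cv2
from h import *
c=bot.camera_params("top")
for u,v in [(304.6,265.5),(363.1,278.3)]:
    w=ray(c,u,v,.062)[:2]-O; print(w@ex,w@ey)
p,d=bot.camera("side"); c=bot.camera_params("side")
cv2.imwrite("pics/s3.png",cv2.resize(p[210:310,280:380,::-1],None,fx=6,fy=6,interpolation=cv2.INTER_CUBIC))
K,R,t=c["K"],c["R"],c["t"]
def pr(x,y,z):
    X=R@np.r_[O+x*ex+y*ey,z]+t; q=K@X; return ((q[:2]/q[2]-[280,210])*6).round(0)
print("left end of handle home",pr(-.115,.0715,.058),"5 out",pr(-.12,.0715,.058),"10out",pr(-.125,.0715,.058))
print("front corner",pr(-.085,.15,.105),pr(-.085,.15,0),"drawer front corner flush",pr(-.085,.136,.083),pr(-.085,.136,.016), "10 out",pr(-.095,.136,.083),pr(-.095,.136,.016))
```

```text
-0.1203064542741726 0.06580297928761347
-0.1208771047208881 -0.069233918409956
left end of handle home [318. 326.] 5 out [331. 328.] 10out [344. 330.]
front corner [150. 275.] [159. 555.] drawer front corner flush [168. 320.] [173. 497.] 10 out [195. 324.] [200. 501.]
```

View pics/s3.png

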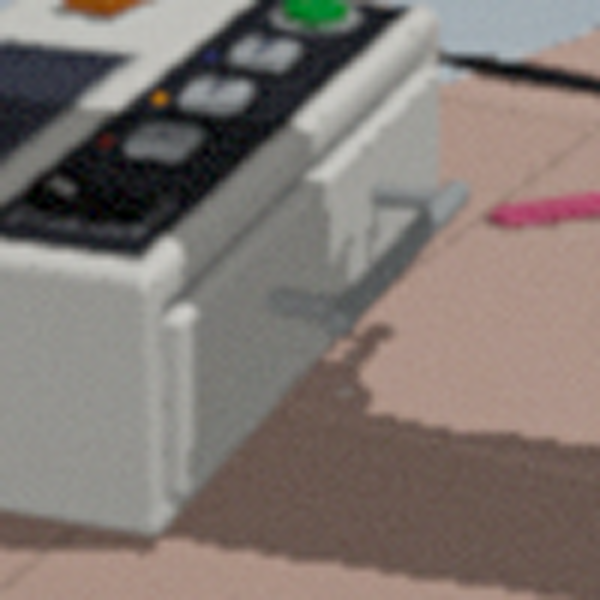

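The close-up shows the drawer front still standing proud (edge at x≈195 px where flush would be about 168), and the top view puts the handle about 6 mm out. It is still in the catch, so I'll go back and push a few mm farther.

{"method": "step_arm", "body": {
  "targets": [
    [0,[0,0,-40],[0,0,0]],
    [0,[0,0,-85],[0,0,0]],
    [0,[0,0,-125],[0,0,0]],
    [0,[10,-2.2,-150],[0,0,0]],
    [0,[30,-6.5,-156],[0,0,0]],
    [0,[55,-12,-156],[0,0,0]],
    [0,[70,-15,-156],[0,0,0]],
    [0,[74,-16,-156],[0,0,0]]
  ]
}}

```text
time: 8.7
ee_pos: [0.5012, -0.0944, 0.0423]
tcp_rot: [-180.0, -0.2, 167.8]
wrist_force: [-0.9, -0.3, -0.2]
opening: -0.0003
grasp_force: 0.0
```

{"method": "step_arm", "body": {
  "targets": [
    [0,[1.5,-0.3,0],[0,0,0]],
    [0,[3,-0.6,0],[0,0,0]],
    [0,[4.5,-1,0],[0,0,0]],
    [0,[6,-1.3,0],[0,0,0]]
  ]
}}

```text
time: 9.1
ee_pos: [0.507, -0.0956, 0.0445]
tcp_rot: [180.0, 0.0, 167.8]
wrist_force: [0.7, -0.2, 0.8]
opening: 0.0
grasp_force: 0.0
```

{"method": "step_arm", "body": {
  "targets": [
    [0,[1,-0.2,0],[0,0,0]],
    [0,[2,-0.4,0],[0,0,0]]
  ]
}}

```text
time: 9.3
ee_pos: [0.5088, -0.096, 0.0444]
tcp_rot: [-180.0, -0.0, 167.8]
wrist_force: [-2.0, 0.1, 1.9]
opening: -0.0001
grasp_force: 1.1
```

{"method": "step_arm", "body": {
  "targets": [
    [0,[1,-0.2,0],[0,0,0]],
    [0,[2,-0.4,0],[0,0,0]],
    [0,[2,-0.4,0],[0,0,0]]
  ]
}}

```text
time: 9.6
ee_pos: [0.5115, -0.0965, 0.0443]
tcp_rot: [180.0, 0.0, 167.8]
wrist_force: [-0.4, -0.5, 0.1]
opening: -0.0002
grasp_force: 0.0
```

{"method": "step_arm", "body": {
  "targets": [
    [0,[0.7,-0.2,0],[0,0,0]],
    [0,[1.5,-0.3,0],[0,0,0]],
    [0,[1.5,-0.3,0],[0,0,0]]
  ]
}}

```text
time: 9.9
ee_pos: [0.5128, -0.0968, 0.0443]
tcp_rot: [180.0, 0.0, 167.8]
wrist_force: [-1.2, 0.2, 0.5]
opening: 0.0001
grasp_force: 0.0
```

Run:
```python
from workcell import bot
import cv2
p,d=bot.camera("side"); cv2.imwrite("pics/s4.png",cv2.resize(p[210:310,280:380,::-1],None,fx=6,fy=6,interpolation=cv2.INTER_CUBIC))
```

```text
(no output)
```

View pics/s4.png

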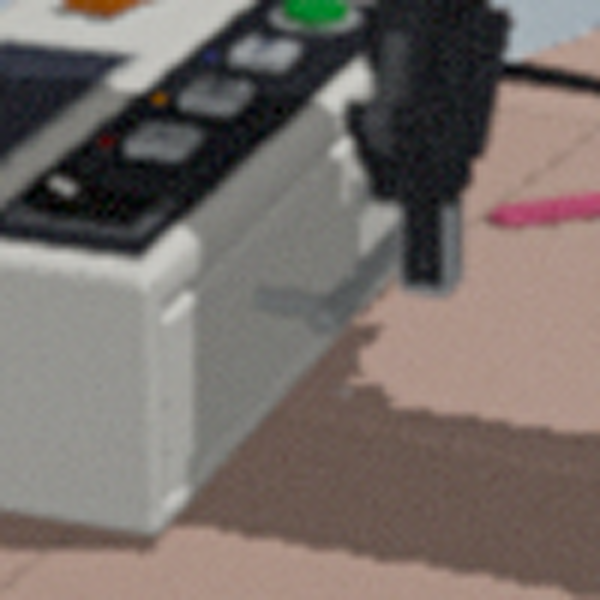

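The drawer's side edge no longer shows, so the front sits flush. A gentle 1.5 mm touch should confirm that it has reached its stop.

{"method": "step_arm", "body": {
  "targets": [
    [0,[0.7,-0.2,0],[0,0,0]],
    [0,[1.4,-0.3,0],[0,0,0]],
    [0,[1.4,-0.3,0],[0,0,0]]
  ]
}}

```text
time: 10.25
ee_pos: [0.5132, -0.0969, 0.0442]
tcp_rot: [-180.0, -0.1, 167.8]
wrist_force: [-6.2, 2.4, 3.6]
opening: -0.0006
grasp_force: 3.0
```

The stop is firm: 6 N for 0.4 mm of motion, about 11 mm after the catch first engaged, so the drawer is home. Next I'll back off and go above the rocker's far half.

{"method": "step_arm", "body": {
  "targets": [
    [0,[-12,2.6,0],[0,0,0]],
    [0,[-35,7.5,10],[0,0,0]],
    [0,[-40,8.5,50],[0,0,0]],
    [0,[-40,8.5,95],[0,0,0]],
    [0,[-30,15,130],[0,0,0]],
    [0,[5,35,130],[0,0,0]],
    [0,[45,50,130],[0,0,0]],
    [0,[85,68,130],[0,0,0]]
  ]
}}

```text
time: 11.05
ee_pos: [0.6002, -0.0285, 0.1751]
tcp_rot: [180.0, 0.1, 167.8]
wrist_force: [0.3, -1.0, 0.7]
opening: -0.0002
grasp_force: 0.0
```

{"method": "step_arm", "body": {
  "targets": [
    [0,[35,18.5,0],[0,0,0]],
    [0,[35,18.5,-20],[0,0,0]],
    [0,[35,18.5,-38],[0,0,0]],
    [0,[35,18.5,-38],[0,0,0]],
    [0,[35,18.5,-38],[0,0,0]]
  ]
}}

```text
time: 11.55
ee_pos: [0.6336, -0.0106, 0.1367]
tcp_rot: [-180.0, -0.0, 167.8]
wrist_force: [0.3, 0.4, 1.0]
opening: -0.0
grasp_force: 0.0
```

Run:
```python
from workcell import bot
import cv2
from h import *
o=bot.get_obs(); w=np.array(o["ee_pos"])[:2]-O
print(o["ee_pos"],o["tcp_rot"],w@ex,w@ey,o["wrist_force"])
p,d=bot.camera("side"); cv2.imwrite("pics/s5.png",cv2.resize(p[150:270,230:350,::-1],None,fx=5,fy=5,interpolation=cv2.INTER_CUBIC))
```

```text
[ 0.63361268 -0.01058881  0.13673086] [-1.79996412e+02 -9.25625706e-03  1.67805558e+02] -0.02918214388337069 0.10827710472917403 [0.27436897 0.38299556 0.96222929]
```

View pics/s5.png

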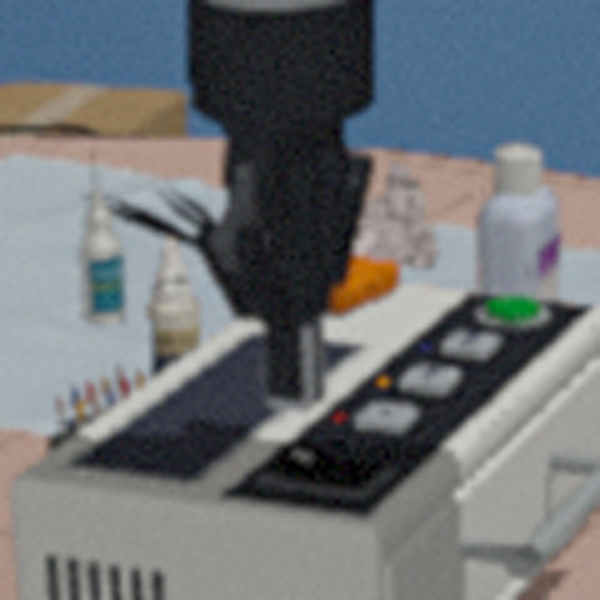

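The tip hovers just above the rocker's white dash (dash at about (300,455) in the crop, tip at (293,403)). I'll press down in small steps.

{"method": "step_arm", "body": {
  "targets": [
    [0,[0,0,-6],[0,0,0]],
    [0,[0,0,-12],[0,0,0]],
    [0,[0,0,-16],[0,0,0]],
    [0,[0,0,-18],[0,0,0]],
    [0,[0,0,-20],[0,0,0]],
    [0,[0,0,-21],[0,0,0]],
    [0,[0,0,-21],[0,0,0]]
  ]
}}

```text
time: 12.3
ee_pos: [0.634, -0.0105, 0.1151]
tcp_rot: [-180.0, -0.0, 167.8]
wrist_force: [-0.7, -0.5, -0.4]
opening: 0.0
grasp_force: 0.0
```

{"method": "step_arm", "body": {
  "targets": [
    [0,[0,0,-1],[0,0,0]],
    [0,[0,0,-2],[0,0,0]],
    [0,[0,0,-2],[0,0,0]]
  ]
}}

```text
time: 12.6
ee_pos: [0.6341, -0.0105, 0.1132]
tcp_rot: [-180.0, -0.0, 167.8]
wrist_force: [-0.7, -0.0, 0.4]
opening: -0.0001
grasp_force: 0.0
```

{"method": "step_arm", "body": {
  "targets": [
    [0,[0,0,-1],[0,0,0]],
    [0,[0,0,-2],[0,0,0]],
    [0,[0,0,-2],[0,0,0]]
  ]
}}

```text
time: 12.9
ee_pos: [0.634, -0.0105, 0.111]
tcp_rot: [-180.0, -0.0, 167.8]
wrist_force: [0.4, 0.6, -0.2]
opening: 0.0003
grasp_force: 0.0
```

{"method": "step_arm", "body": {
  "targets": [
    [0,[0,0,-1],[0,0,0]],
    [0,[0,0,-1.5],[0,0,0]],
    [0,[0,0,-1.5],[0,0,0]]
  ]
}}

```text
time: 13.2
ee_pos: [0.6341, -0.0106, 0.1101]
tcp_rot: [180.0, 0.0, 167.8]
wrist_force: [-1.1, 1.1, 3.5]
opening: 0.0003
grasp_force: 1.4
```

{"method": "step_arm", "body": {
  "targets": [
    [0,[0,0,-1],[0,0,0]],
    [0,[0,0,-1],[0,0,0]]
  ]
}}

```text
time: 13.4
ee_pos: [0.6342, -0.0106, 0.11]
tcp_rot: [180.0, 0.1, 167.8]
wrist_force: [-3.5, 0.8, 8.7]
opening: -0.0
grasp_force: 4.4
```

The tip met a hard stop at exactly z = 110 mm, which is the level of the on half when switched on. I'll lift, move to above the two-dot key and check the rocker.

{"method": "step_arm", "body": {
  "targets": [
    [0,[0,0,15],[0,0,0]],
    [0,[0,0,40],[0,0,0]],
    [0,[-13,-36,45],[0,0,0]],
    [0,[-27,-75,45],[0,0,0]],
    [0,[-40.5,-108.5,35],[0,0,0]],
    [0,[-40.5,-108.5,24],[0,0,0]],
    [0,[-40.5,-108.5,24],[0,0,0]]
  ]
}}

```text
time: 14.1
ee_pos: [0.5929, -0.1197, 0.1319]
tcp_rot: [180.0, -0.1, 167.7]
wrist_force: [-1.2, 0.1, -0.4]
opening: 0.0002
grasp_force: 0.0
```

Run:
```python
from workcell import bot
import cv2
from h import *
o=bot.get_obs(); w=np.array(o["ee_pos"])[:2]-O
print(o["ee_pos"],w@ex,w@ey,o["wrist_force"])
p,d=bot.camera("side"); t,_=bot.camera("top")
A=cv2.resize(p[170:270,230:350,::-1],(480,400),interpolation=cv2.INTER_CUBIC)
B=cv2.resize(t[200:280,270:334,::-1],(320,400),interpolation=cv2.INTER_CUBIC)
cv2.imwrite("pics/s6.png",np.hstack([A,B]))
```

```text
[ 0.59288976 -0.11965373  0.13188402] -0.04567580816895415 -0.006968158987763038 [-1.21286478  0.10300372 -0.36245563]
```

View pics/s6.png

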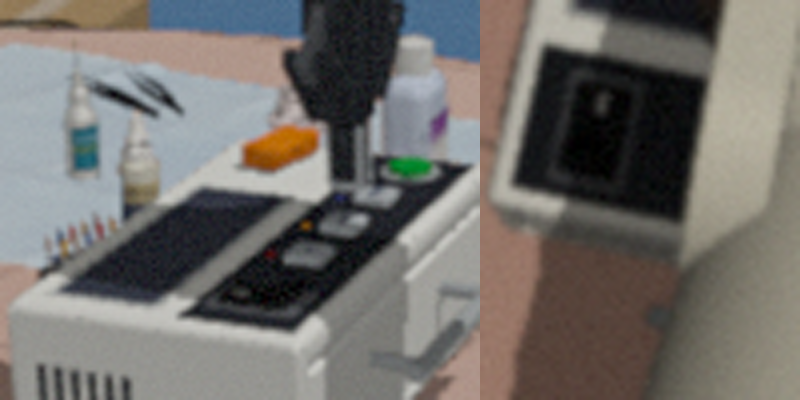

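The side view shows the tip over the middle grey key (345,223), and the rocker's dash has dimmed, so it has tipped. The side crop spares room around the neighbouring keys. I'll press two-dot.

{"method": "step_arm", "body": {
  "targets": [
    [0,[0,0,-8],[0,0,0]],
    [0,[0,0,-15],[0,0,0]],
    [0,[0,0,-19],[0,0,0]],
    [0,[0,0,-22],[0,0,0]],
    [0,[0,0,-23.5],[0,0,0]],
    [0,[0,0,-24.5],[0,0,0]],
    [0,[0,0,-24.5],[0,0,0]]
  ]
}}

```text
time: 14.9
ee_pos: [0.5937, -0.1189, 0.1086]
tcp_rot: [180.0, 0.0, 167.8]
wrist_force: [-0.5, 2.1, 4.8]
opening: 0.0002
grasp_force: 1.9
```

{"method": "step_arm", "body": {
  "targets": [
    [0,[0,0,-1],[0,0,0]],
    [0,[0,0,-1],[0,0,0]]
  ]
}}

```text
time: 15.1
ee_pos: [0.5938, -0.119, 0.108]
tcp_rot: [180.0, 0.1, 167.8]
wrist_force: [-1.8, 3.5, 6.0]
opening: 0.0001
grasp_force: 3.2
```

{"method": "step_arm", "body": {
  "targets": [
    [0,[0,0,-0.8],[0,0,0]],
    [0,[0,0,-0.8],[0,0,0]]
  ]
}}

```text
time: 15.3
ee_pos: [0.5938, -0.119, 0.1079]
tcp_rot: [180.0, 0.1, 167.8]
wrist_force: [-3.1, 2.9, 9.8]
opening: -0.0004
grasp_force: 5.5
```

{"method": "step_arm", "body": {
  "targets": [
    [0,[0,0,12],[0,0,0]],
    [0,[0,0,32],[0,0,0]],
    [0,[-7,-33,40],[0,0,0]],
    [0,[-15,-70,40],[0,0,0]],
    [0,[-22.5,-103.3,35],[0,0,0]],
    [0,[-22.5,-103.3,25],[0,0,0]],
    [0,[-22.5,-103.3,25],[0,0,0]],
    [0,[-22.5,-103.3,25],[0,0,0]]
  ]
}}

```text
time: 16.1
ee_pos: [0.571, -0.2218, 0.1313]
tcp_rot: [180.0, -0.0, 167.8]
wrist_force: [1.0, 0.7, 0.6]
opening: 0.0001
grasp_force: 0.0
```

Run:
```python
from workcell import bot
import cv2
from h import *
a=np.load("top0.npz"); p,d=bot.camera("top"); d2=bot.camera("top")[1]; c=bot.camera_params("top"); K,R,t=c["K"],c["R"],c["t"]
def hgt(d,x,y,r=1):
    X=R@np.r_[O+x*ex+y*ey,.112]+t; q=K@X; u,v=(q[:2]/q[2]).round().astype(int)
    m=np.median(d[v-r:v+r+1,u-r-1:u+r+2]); return round(float((R.T@(np.linalg.solve(K,[u,v,1.])*m-t))[2]),4)
for n,x,y in [("far",-.029,.108),("near",-.06,.108),("boxtop front",-.075,.06)]: print(n,hgt(a["d"],x,y),hgt(d,x,y),hgt(d2,x,y))
H,S,V=cv2.split(cv2.cvtColor(p,cv2.COLOR_RGB2HSV))
s,_=bot.camera("side"); cv2.imwrite("pics/s7.png",np.hstack([cv2.resize(s[170:310,260:400,::-1],(400,400),interpolation=cv2.INTER_CUBIC),cv2.resize(p[190:290,265:365,::-1],(400,400),interpolation=cv2.INTER_CUBIC)]))
```

```text
far 0.1151 0.1105 0.111
near 0.1097 0.1172 0.1165
boxtop front 0.1074 0.1058 0.1055
```

View pics/s7.png

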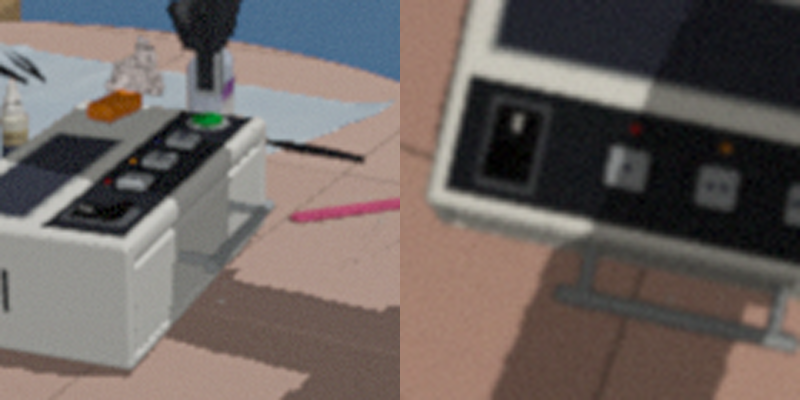

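The depth readings show the rocker on: far half at 110.5 mm, near half at 117 mm. The handle has moved in about 2.3 px, to box x ≈ -115 mm, so the drawer is home. The tip is over the green key, and I'll press it now.

{"method": "step_arm", "body": {
  "targets": [
    [0,[0,0,-8],[0,0,0]],
    [0,[0,0,-15],[0,0,0]],
    [0,[0,0,-19],[0,0,0]],
    [0,[0,0,-22],[0,0,0]],
    [0,[0,0,-24],[0,0,0]],
    [0,[0,0,-25],[0,0,0]],
    [0,[0,0,-25],[0,0,0]]
  ]
}}

```text
time: 16.95
ee_pos: [0.5709, -0.222, 0.1079]
tcp_rot: [180.0, 0.0, 167.8]
wrist_force: [-5.0, 4.0, 11.3]
opening: 0.0001
grasp_force: 5.3
```

{"method": "step_arm", "body": {
  "targets": [
    [0,[0,0,-0.5],[0,0,0]],
    [0,[0,0,-0.5],[0,0,0]]
  ]
}}

```text
time: 17.15
ee_pos: [0.571, -0.222, 0.1079]
tcp_rot: [180.0, 0.1, 167.8]
wrist_force: [-5.8, 5.5, 13.3]
opening: -0.0002
grasp_force: 6.7
```

It is fully down on its stop, so I'll lift clear.

{"method": "step_arm", "body": {
  "targets": [
    [0,[0,0,10],[0,0,0]],
    [0,[0,0,30],[0,0,0]],
    [0,[0,0,60],[0,0,0]],
    [0,[-30,0,90],[0,0,0]],
    [0,[-70,0,110],[0,0,0]],
    [0,[-100,0,115],[0,0,0]],
    [0,[-100,0,115],[0,0,0]],
    [0,[-100,0,115],[0,0,0]]
  ]
}}

```text
time: 17.95
ee_pos: [0.471, -0.2227, 0.2217]
tcp_rot: [-180.0, 0.1, 167.8]
wrist_force: [0.1, -0.9, -0.2]
opening: -0.0001
grasp_force: 0.0
```

Run:
```python
from workcell import bot
o=bot.get_obs(); print(o["time"],o["ee_pos"],o["wrist_force"]); print(bot.job_done())
```

```text
17.95 [ 0.47104947 -0.22271462  0.22165506] [ 0.13813756 -0.89601443 -0.24846043]
the job is handed in; nothing more can be done
None
```

I pushed the drawer home on its catch, switched the rocker on, pressed and released the two-dot key and then the green start key in that order, and handed the job in at 18 s with the arm clear.

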